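# Sort the bench fittings into their bins

### The job

Sort the five loose fittings on the bench into the parts bins: both brass ones into the red bin, both white plastic pipe fittings into the blue bin, and the steel nut into the green bin. Set each one down, without dropping it, standing upright as it stands now and flat on the floor of its bin, not on top of another. Leave the brass lamp and the yellow carton where they stand.

Things in the scene. Friction and masses are not known exactly. Their poses are not given: they have to be found in the camera images.
- brass_bushing: Brass flanged bushing standing on its flange: flange 44 mm diameter and 7 mm high at the bottom, above it a plain round barrel 30 mm in diameter up to 42 mm high. About 160 g. Origin at the centre of its underside, z up along its axis.
- brass_adaptor: Brass pipe adaptor standing on its hexagon: hexagon 36 mm across flats (41.6 mm across corners) and 14 mm high at the bottom, above it a round threaded spigot 28 to 29 mm in diameter up to 44 mm high. About 150 g. Origin at the centre of its underside, z up along its axis.
- pipe_coupling: White plastic pipe coupling, a short tube standing on end: 40 mm outside, 32 mm inside diameter, 45 mm high. About 30 g. Origin at the centre of its underside, z up along its axis.
- pipe_cap: White plastic pipe end cap, a closed round plug: 38 mm diameter with straight sides up to 26 mm, then narrowing to 24 mm at its top, 33 mm high. About 25 g. Origin at the centre of its underside, z up along its axis.
- steel_nut: Large bright steel hexagon nut lying flat: 46 mm across flats, 53 mm across corners, 26 mm high, a dark disc for its bore. About 200 g. Origin at the centre of its underside, z up; its x axis is square to one pair of flats (so are the directions 60 and 120 degrees from x).
- red_bin: Open red plastic bin for brass, fixed: outside 160 (x) x 133 mm (y), inside 152 x 125 mm, rim 35 mm and inner floor 4 mm above the bench. Origin at the centre of its underside; its x axis points away from the robot within about 0.1 rad. Bins and lamp stand side by side, in any order, beyond the fittings.
- blue_bin: Open blue plastic bin for white plastic, fixed: outside 160 (x) x 133 mm (y), inside 152 x 125 mm, rim 35 mm and inner floor 4 mm above the bench. Origin at the centre of its underside; its x axis points away from the robot within about 0.1 rad. Bins and lamp stand side by side, in any order, beyond the fittings.
- green_bin: Open green plastic bin for steel, fixed: outside 160 (x) x 133 mm (y), inside 152 x 125 mm, rim 35 mm and inner floor 4 mm above the bench. Origin at the centre of its underside; its x axis points away from the robot within about 0.1 rad. Bins and lamp stand side by side, in any order, beyond the fittings.
- lamp: Finished brass lamp body, bulbous, 118 mm high and 88 mm at its widest, loose, standing in the row of bins. Not to be sorted or disturbed. Origin at the centre of its underside.
- carton: Plain yellow carton, 40 x 40 mm and 58 mm high, loose, standing among the fittings (a small blue tin, 44 mm across and 50 mm high, stands among them too, the seven being about 110 mm apart in a row across the bench in front of the robot). Not to be disturbed. Origin at the centre of its underside.
Not all that is in view belongs to the job. Leave any purple look-alike of the brass_adaptor alone. What is shaped like the pipe_cap but pink is not meant.

How it is judged:
At the end, for the whole second after the job is handed in: Both brass fittings in the red bin, both white ones in the blue bin and the steel nut in the green bin, each upright (within 0.15 rad) with its underside within 8 mm of the bin's inner floor, its centre inside the bin, and at rest; the lamp and carton upright and within 30 mm of where they started (x of brass_bushing in the frame of red_bin between -0.07 and 0.07 m and y of brass_bushing in the frame of red_bin between -0.058 and 0.058 m and z of each of brass_bushing, brass_adaptor in the frame of red_bin below 0.012 m and angle between each of brass_bushing, brass_adaptor, pipe_coupling, pipe_cap, steel_nut, lamp, carton's own z axis and vertical below 0.15 rad and linear speed of each of brass_bushing, brass_adaptor, pipe_coupling, pipe_cap, steel_nut below 0.02 m/s and x of brass_adaptor in the frame of red_bin between -0.07 and 0.07 m and y of brass_adaptor in the frame of red_bin between -0.058 and 0.058 m and x of pipe_coupling in the frame of blue_bin between -0.07 and 0.07 m and y of pipe_coupling in the frame of blue_bin between -0.058 and 0.058 m and z of each of pipe_coupling, pipe_cap in the frame of blue_bin below 0.012 m and x of pipe_cap in the frame of blue_bin between -0.07 and 0.07 m and y of pipe_cap in the frame of blue_bin between -0.058 and 0.058 m and x of steel_nut in the frame of green_bin between -0.07 and 0.07 m and y of steel_nut in the frame of green_bin between -0.058 and 0.058 m and z of steel_nut in the frame of green_bin below 0.012 m and distance of each of lamp, carton from where it was at the start of the episode below 0.03 m); the robot touches nothing.
It fails at once if a fitting is dropped instead of set down (it moves faster than 0.8 m/s within 30 mm of the bench, as after a fall of more than about 35 mm) ((height (world z) of brass_bushing below 0.03 m and linear speed of brass_bushing above 0.8 m/s) or (height (world z) of brass_adaptor below 0.03 m and linear speed of brass_adaptor above 0.8 m/s) or (height (world z) of pipe_coupling below 0.03 m and linear speed of pipe_coupling above 0.8 m/s) or (height (world z) of pipe_cap below 0.03 m and linear speed of pipe_cap above 0.8 m/s) or (height (world z) of steel_nut below 0.03 m and linear speed of steel_nut above 0.8 m/s)).
It fails at once if the lamp or the carton is pushed more than 30 mm from its place or knocked over (distance of any of lamp, carton from where it was at the start of the episode above 0.03 m or angle between any of lamp, carton's own z axis and vertical above 0.5 rad).
It also fails if it takes over 125 s, if anything falls off the work surface, if the arm or the gripper's body presses on something with over 40 N, if the wrist force passes 120 N, or if a joint passes its speed limit or range.

### The arm

A 7-joint arm with a two-finger parallel gripper is mounted at the origin on the work surface. World frame = base frame: x ahead of the robot, y to its left, z up, the work surface at z = 0. Lengths are in m, angles in rad, forces in N, time in s.
With the tool pointing down it reaches from about 0.4 to 0.85 m from the base axis. Payload 10.4 kg.
Tool frame: the origin (TCP) lies at the very end of the fingers, on their centre line; the grasp point (between the pads) lies 19 mm behind it; z points along the fingers, y is the direction in which the jaws open and shut (so a half turn about z gives the same grasp; the last joint's range is limited). The gripper opens to 87 mm and grips with 3 to 60 N. Pads are 19 mm wide; open, the fingers measure 117 mm over their backs; the gripper's body (75 mm by 190 mm) begins 51 mm behind the grasp point.
Start: joints at [-1.338, 0.332, -0.065, 1.46, 0.022, 1.35, -0.088], TCP at [0.158, 0.605, 0.223] pointing down, gripper open.
Joint ranges: [-2.6, 2.6], [-0.5, 2.12], [-1.47, 1.34], [0.16, 2.42], [-1.27, 4.41], [0.06, 2.06], [-2.6, 2.6]. Speed limits (rad/s): [2.22, 2.22, 2.79, 2.79, 3.14, 3.14, 3.14].

### API

Orientations are given as a unit quaternion [x, y, z, w].
In Python, from bench import r gives the robot as it stands.
- The arm moves only by the tool move_arm, never from a script. Its argument "deltas" is a list of rows, each a list of 5 numbers: the gripper's target within -1 to 1 (fully open at 1, half-way at 0, shut at -1), then the shift along the tool's x, y, z as a fraction of full scale, then the turn about the tool's z as a fraction of full scale. A call has 1 to 12 rows; each row shifts and turns the commanded pose from where the row before left it, along the tool's axes as they then stand; what a row does not reach is not made up. Full scale, the value 1, is 2.5 cm for a shift and 90 degrees for a turn. A row lasts 1/12 s, in which the tool goes at most 41.7 mm and 7.16 degrees, less where a joint would pass 70% of its speed; a pose out of reach is approached as far as the arm can. A call with a number of a shift or a turn outside -1 to 1 is refused whole. A call with a gripper value outside its range is refused whole. The fingers move at their own pace and stop on an object; "squeeze" is the grip in N (left out, the last holds). Time passes only in rows, so rows that do not move let the fingers close. It gives the time, the measured TCP pose, the force and the opening at its end, in the units of the state.
- r.read_state(): the state, without advancing time (a new reading comes with each control period).
- r.camera(name): name is "side" or "top" or "wrist"; returns the picture (400x640x3 uint8, red, green, blue); there is no depth.
- r.camera_info(name): a dict with "K" (3x3 intrinsics, pixels), "k1" (the pictures are not rectified: a ray, as slopes to the right and down, at radius r is drawn at 1 + k1 r^2 times it, then the intrinsics apply), "R" (3x3) and "t" (3): a world point X has camera coordinates R X + t; the wrist camera has in their place "hand_eye" (4x4, takes a point from camera to tool coordinates, whose origin is the TCP and whose axes are the flange's). Camera axes: x right, y down, z forward; pixel columns grow to the right and rows downward; lengths in m; the calibration is good to about 2 mm. A picture is of the moment at which its call begins: read the wrist's pose just before it. camera_info takes no time and is no camera call.
- r.close_job(): hands the job in, once; it reports no verdict.
Trained networks look in the newest picture that a camera, given by its name, has taken for a name from the list of things; names that differ only in an ending like _2 or _b are one class to them, and where a whole thing is asked for, a point or a joint stands for the part that bears it (a point fixed in the world has none). Each returns a list of dicts, best first, with "confidence" (0 to 1); they miss things now and then, are a little off and sometimes report something else, mostly with a low value. They report only what shows in the picture. A call takes as long as a camera call. They do not tell look-alikes from the thing itself.
- r.boxes_of(camera, label): "position" ([x, y, z] in m, in the coordinates of the camera as it stood for that picture, good to about 4 mm: the middle of the surface that is visible of it).
- r.tip_of(camera, label): "position" ([x, y, z] in m, in the coordinates of the camera as it stood for that picture, good to about 4 mm: a listed point, or the origin of a listed thing).
The state is a dict: "time": time; "joint_positions": joint angles; "joint_vel": joint speeds; "joint_torque": joint torques, N m; "ee_pos": TCP position; "eef_rot": TCP orientation; "ft_force": force on the tool from outside, world axes, zero at the start; "torque": the same for the moment, N m; "width": finger opening in m.
Only numpy, scipy, OpenCV 4.12 (cv2) and the standard library are available. Lean on these libraries where they do the work, as an engineer would, in place of code of your own. Each camera call takes 0.05 s, during which the arm holds its last target.

## Working session

There is one attempt and no reset: what is moved stays moved. The work goes in short steps, Python scripts to look and compute and a tool call to move; the robot and the scene stay as the last step left them, time stands still between calls to the robot, and variables do not carry over. Pictures are saved under pics/ and viewed, and the job is handed in when it is done.

Besides the shell and the picture viewer there is one more tool, called as name(argument=value, ...), one argument or row to a line, values as JSON. move_arm: Moves the arm, as the interface text tells. Shift numbers are shares of 2.5 cm and turn numbers shares of 90 degrees, none past 1 either way. Its arguments: {"type":"object","properties":{"deltas":{"type":"array","items":{"type":"array","items":{"type":"number"}}},"squeeze":{"type":"number"}},"required":["deltas"]}

```bash
ls; mkdir -p pics; python3 - <<'E'
from bench import r
import cv2
s=r.read_state();print(s)
for c in("side","top","wrist"):
    im=r.camera(c);cv2.imwrite(f"pics/{c}0.png",im[:,:,::-1]);print(c,{k:__import__('numpy').round(v,4).tolist() for k,v in r.camera_info(c).items()})
E
```

```text
pics
{'time': 0.0, 'joint_positions': array([-1.33758173,  0.33290241, -0.06471076,  1.46094559,  0.02157645,
        1.34988524, -0.08850355]), 'joint_vel': array([ 0.00110352,  0.0018879 ,  0.0015041 ,  0.00082054,  0.00193267,
        0.00080037, -0.00035436]), 'joint_torque': array([-2.03843506e-04, -6.23271561e+01,  2.41528504e-02, -3.89905035e+01,
       -6.14787801e-02,  3.96289013e-02,  1.40792508e-04]), 'ee_pos': array([0.15803951, 0.60428846, 0.22173285]), 'eef_rot': array([ 1.27547615e-01,  9.91832185e-01, -7.19465091e-04, -7.25413671e-05]), 'ft_force': array([ 0.55369923, -0.27408369, -1.21646556]), 'torque': array([-0.01344473, -0.01905732, -0.0385495 ]), 'width': 0.0869906556410977}
side {'K': [[444.6213, 0.0, 324.6611], [0.0, 444.6213, 197.9091], [0.0, 0.0, 1.0]], 'k1': -0.1234, 'R': [[-0.8415, -0.5401, 0.0116], [-0.4066, 0.6191, -0.6718], [0.3556, -0.57, -0.7407]], 't': [0.435, 0.237, 0.7168]}
top {'K': [[370.4507, 0.0, 319.9916], [0.0, 370.4507, 202.3362], [0.0, 0.0, 1.0]], 'k1': -0.0325, 'R': [[-0.1239, -0.9923, -0.0015], [-0.9699, 0.1215, -0.2109], [0.2095, -0.0247, -0.9775]], 't': [0.0535, 0.5272, 0.7706]}
wrist {'K': [[311.953, 0.0, 315.1293], [0.0, 311.953, 205.8273], [0.0, 0.0, 1.0]], 'k1': -0.0204, 'hand_eye': [[-0.0012, -0.9631, -0.2691, 0.0735], [1.0, -0.001, -0.0009, -0.0002], [0.0006, -0.2691, 0.9631, -0.1623], [0.0, 0.0, 0.0, 1.0]]}
```

View pics/top0.png

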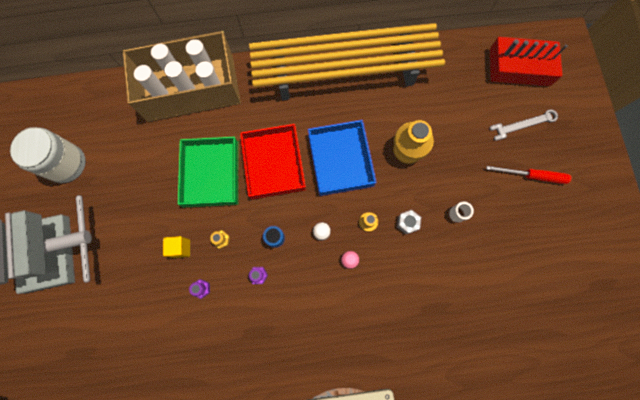

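View pics/side0.png

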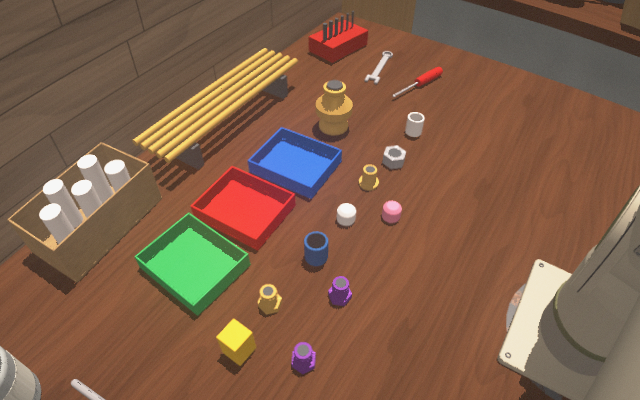

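View pics/wrist0.png

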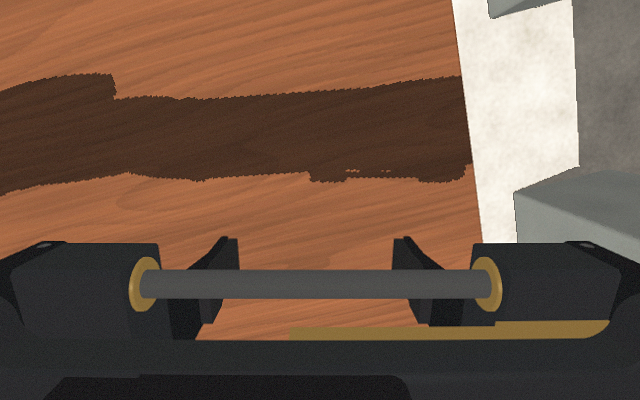

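```bash
cat > h.py <<'E'
import numpy as np, cv2
from bench import r
from scipy.spatial.transform import Rotation as Ro
def cam2w(c,p,st=None):
    i=r.camera_info(c)
    if c=="wrist":
        p=i["hand_eye"][:3,:3]@p+i["hand_eye"][:3,3]
        return Ro.from_quat(st["eef_rot"]).apply(p)+st["ee_pos"]
    return np.array(i["R"]).T@(np.array(p)-i["t"])
def ray(c,uv,st=None):
    i=r.camera_info(c);K=np.array(i["K"])
    d=cv2.undistortPoints(np.array([[uv]],float),K,np.array([i["k1"],0,0,0.]))[0,0]
    o=cam2w(c,np.zeros(3),st); e=cam2w(c,np.array([d[0],d[1],1.]),st); return o,e-o
def p2w(c,uv,z,st=None):
    o,d=ray(c,uv,st); return o+d*(z-o[2])/d[2]
def w2p(c,X,st=None):
    i=r.camera_info(c);K=np.array(i["K"])
    if c=="wrist":
        p=Ro.from_quat(st["eef_rot"]).inv().apply(np.array(X)-st["ee_pos"]);H=i["hand_eye"];p=H[:3,:3].T@(p-H[:3,3])
    else: p=np.array(i["R"])@np.array(X)+i["t"]
    return cv2.projectPoints(p[None],np.zeros(3),np.zeros(3),K,np.array([i["k1"],0,0,0.]))[0][0,0]
E
python3 - <<'E'
from h import *
np.set_printoptions(precision=3,suppress=True)
for l in "brass_bushing brass_adaptor pipe_coupling pipe_cap steel_nut red_bin blue_bin green_bin lamp carton".split():
    for c in("top","side"):
        for d in r.tip_of(c,l): 
            X=cam2w(c,d["position"]);print(l,c,round(d["confidence"],2),X,w2p(c,X).round())
print(r.read_state()["time"])
E
```

```text
brass_bushing top 0.73 [ 0.478 -0.12  -0.004] [368. 223.]
brass_bushing top 0.48 [ 0.476 -0.336  0.002] [458. 213.]
brass_bushing side 0.85 [ 0.484 -0.118 -0.001] [367. 183.]
brass_adaptor top 0.78 [ 0.483  0.226 -0.001] [222. 239.]
brass_adaptor top 0.69 [0.377 0.278 0.006] [201. 288.]
brass_adaptor side 0.97 [0.483 0.234 0.   ] [267. 306.]
brass_adaptor side 0.9 [0.378 0.281 0.002] [302. 360.]
brass_adaptor side 0.74 [ 0.392  0.147 -0.004] [339. 296.]
brass_adaptor side 0.52 [0.475 0.324 0.001] [238. 350.]
pipe_coupling top 0.7 [ 0.478  0.318 -0.   ] [183. 246.]
pipe_coupling top 0.69 [ 0.477 -0.335 -0.   ] [457. 212.]
pipe_coupling top 0.61 [ 0.467 -0.211 -0.003] [407. 223.]
pipe_cap top 0.55 [ 0.473 -0.01  -0.002] [322. 231.]
pipe_cap side 0.82 [ 0.399 -0.059 -0.002] [390. 218.]
pipe_cap side 0.7 [ 0.468 -0.008 -0.001] [347. 219.]
steel_nut top 0.59 [ 0.467 -0.21  -0.002] [406. 223.]
steel_nut side 0.94 [ 0.464 -0.209  0.001] [394. 162.]
red_bin top 0.67 [ 0.648 -0.246 -0.005] [407. 150.]
red_bin top 0.55 [ 0.653  0.087 -0.006] [274. 164.]
red_bin side 0.77 [0.655 0.084 0.003] [245. 208.]
red_bin side 0.37 [0.481 0.229 0.001] [270. 304.]
blue_bin top 0.95 [ 0.641 -0.074  0.003] [339. 160.]
blue_bin side 0.83 [ 0.643 -0.073 -0.003] [295. 167.]
green_bin top 0.9 [0.649 0.242 0.003] [210. 172.]
green_bin side 0.71 [ 0.649  0.24  -0.001] [195. 264.]
lamp top 0.73 [ 0.648 -0.242  0.003] [406. 149.]
carton top 0.78 [ 0.475  0.319 -0.001] [182. 247.]
carton side 0.72 [ 0.48   0.323 -0.001] [236. 348.]
1.15
```

```bash
python3 - <<'E'
import cv2
im=cv2.imread("pics/top0.png")[190:310,150:490]
cv2.imwrite("pics/topc.png",cv2.resize(im,None,fx=2.35,fy=2.35,interpolation=2))
im=cv2.imread("pics/side0.png")[100:380,200:440]
cv2.imwrite("pics/sidec.png",cv2.resize(im,None,fx=2.1,fy=2.1,interpolation=2))
E
```

```text
(no output)
```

View pics/topc.png

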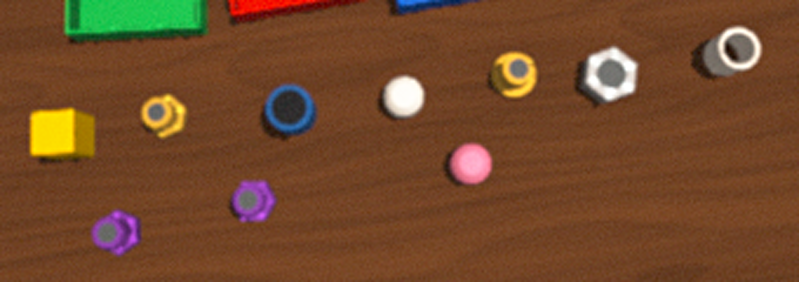

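View pics/sidec.png

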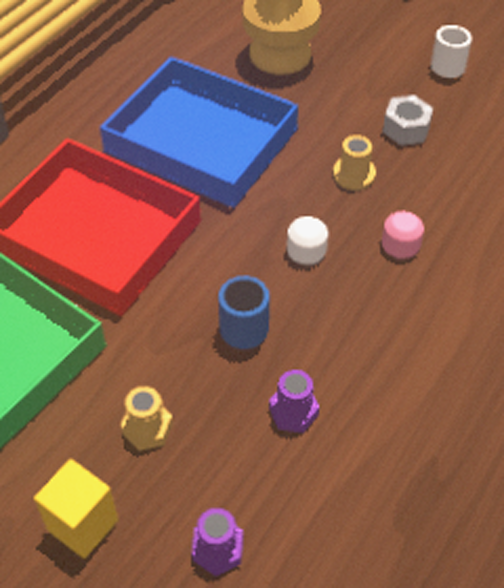

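```bash
cat >> h.py <<'E'
def plan(x,y,z,yaw=0,n=None,grip=1,fromp=None):
    "yaw = direction of tool y in world, degrees"
    st=r.read_state();p=st["ee_pos"].copy();R=Ro.from_quat(st["eef_rot"]).as_matrix()
    a0=np.arctan2(R[1,1],R[0,1]);da=np.radians(yaw)-a0;da=(da+np.pi/2)%np.pi-np.pi/2
    d=np.array([x,y,z])-p
    n=n or int(max(np.ceil(np.abs(d).max()/.024),np.ceil(abs(da)/np.radians(7)),1))
    print("n",n,"d",d.round(4),"da",np.degrees(da).round(2))
    out=[]
    for k in range(n):
        a=a0+da*k/n;s=d/n
        ty=np.array([np.cos(a),np.sin(a)]);tx=np.array([-ty[1],ty[0]])
        out.append([grip,round(float(s[:2]@tx/.025),3),round(float(s[:2]@ty/.025),3),round(float(-s[2]/.025),3),round(float(-da/n/(np.pi/2)),4)])
    for i in range(0,n,12): print(str(out[i:i+12]).replace(" ",""))
E
python3 - <<'E'
from h import *
plan(.483,.230,.15,0,n=24)
E
```

```text
n 24 d [ 0.3249 -0.3747 -0.0726] da -75.35
[[1,-0.682,-0.467,0.121,0.0349],[1,-0.706,-0.429,0.121,0.0349],[1,-0.729,-0.39,0.121,0.0349],[1,-0.749,-0.349,0.121,0.0349],[1,-0.767,-0.308,0.121,0.0349],[1,-0.783,-0.265,0.121,0.0349],[1,-0.796,-0.222,0.121,0.0349],[1,-0.807,-0.178,0.121,0.0349],[1,-0.816,-0.134,0.121,0.0349],[1,-0.822,-0.089,0.121,0.0349],[1,-0.825,-0.044,0.121,0.0349],[1,-0.827,0.002,0.121,0.0349]]
[[1,-0.825,0.047,0.121,0.0349],[1,-0.821,0.092,0.121,0.0349],[1,-0.815,0.137,0.121,0.0349],[1,-0.806,0.181,0.121,0.0349],[1,-0.795,0.225,0.121,0.0349],[1,-0.782,0.268,0.121,0.0349],[1,-0.766,0.311,0.121,0.0349],[1,-0.748,0.352,0.121,0.0349],[1,-0.727,0.393,0.121,0.0349],[1,-0.705,0.432,0.121,0.0349],[1,-0.68,0.47,0.121,0.0349],[1,-0.653,0.507,0.121,0.0349]]
```

move_arm(
  deltas=[
    [1, -0.68, -0.47, 0.12, 0.035],
    [1, -0.71, -0.43, 0.12, 0.035],
    [1, -0.73, -0.39, 0.12, 0.035],
    [1, -0.75, -0.35, 0.12, 0.035],
    [1, -0.77, -0.31, 0.12, 0.035],
    [1, -0.78, -0.27, 0.12, 0.035],
    [1, -0.8, -0.22, 0.12, 0.035],
    [1, -0.81, -0.18, 0.12, 0.035],
    [1, -0.82, -0.13, 0.12, 0.035],
    [1, -0.82, -0.09, 0.12, 0.035],
    [1, -0.83, -0.04, 0.12, 0.035],
    [1, -0.83, 0, 0.12, 0.035],
  ],
)

```text
time: 2.15
ee_pos: [0.3219, 0.4152, 0.1863]
eef_rot: [0.444, 0.896, 0.0, -0.0]
ft_force: [-0.5, -0.0, -0.5]
width: 0.0871
```

move_arm(
  deltas=[
    [1, -0.83, 0.05, 0.12, 0.035],
    [1, -0.82, 0.09, 0.12, 0.035],
    [1, -0.82, 0.14, 0.12, 0.035],
    [1, -0.81, 0.18, 0.12, 0.035],
    [1, -0.8, 0.23, 0.12, 0.035],
    [1, -0.78, 0.27, 0.12, 0.035],
    [1, -0.77, 0.31, 0.12, 0.035],
    [1, -0.75, 0.35, 0.12, 0.035],
    [1, -0.73, 0.39, 0.12, 0.035],
    [1, -0.71, 0.43, 0.12, 0.035],
    [1, -0.68, 0.47, 0.12, 0.035],
    [1, -0.65, 0.51, 0.12, 0.035],
  ],
)

```text
time: 3.15
ee_pos: [0.4842, 0.2266, 0.1502]
eef_rot: [0.711, 0.704, 0.0, 0.0]
ft_force: [0.1, 1.6, -0.2]
width: 0.087
```

move_arm(
  deltas=[
    [1, 0, 0, 0, 0],
    [1, 0, 0, 0, 0],
  ],
)

```text
time: 3.32
ee_pos: [0.484, 0.2267, 0.1502]
eef_rot: [0.71, 0.704, -0.0, 0.0]
ft_force: [0.4, 0.3, -0.5]
width: 0.087
```

```bash
cat >> h.py <<'E'
def look(name,labels=()):
    np.set_printoptions(precision=4,suppress=True)
    st=r.read_state();im=r.camera("wrist");print(st["ee_pos"],st["time"],st["joint_positions"].round(2),st["width"])
    for l in labels:
        for d in r.tip_of("wrist",l):
            X=cam2w("wrist",d["position"],st);print(l,round(d["confidence"],2),X,w2p("wrist",X,st).round())
    cv2.imwrite(f"pics/{name}.png",im[:,:,::-1]);return st,im
E
python3 - <<'E'
from h import *
look("w1",["brass_adaptor","carton"])
E
```

```text
[0.484  0.2267 0.1502] 3.3167 [-0.86  0.19  0.38  1.81 -0.07  1.15 -0.47] 0.08704407914046311
brass_adaptor 0.69 [ 0.3772  0.2793 -0.001 ] [207. 142.]
brass_adaptor 0.59 [0.4867 0.2254 0.0015] [318. 194.]
brass_adaptor 0.51 [ 0.3939  0.1477 -0.0011] [234. 263.]
carton 0.74 [0.4754 0.3231 0.0035] [305.  93.]
```

View pics/w1.png

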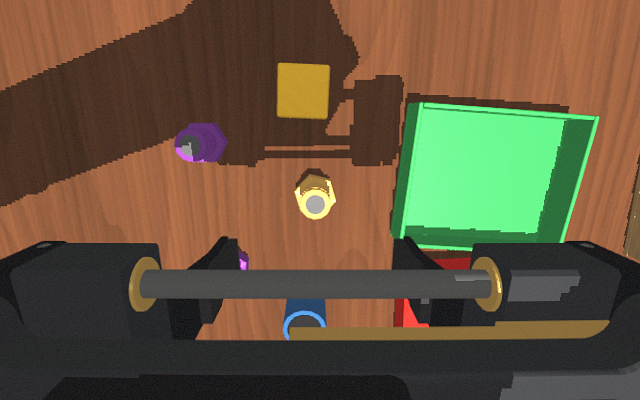

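```bash
python3 - <<'E'
from h import *
st=r.read_state()
print(p2w("wrist",(315,204),.044,st),p2w("wrist",(314.5,191),.007,st),p2w("top",(217,237.5),.044), p2w("side",(268,290),.044))
plan(.484,.228,.018)
E
```

```text
[0.48254711 0.2288708  0.044     ] [0.48202488 0.2322941  0.007     ] [0.48138416 0.22495092 0.044     ] [0.48278304 0.22684531 0.044     ]
n 6 d [ 0.0013 -0.001  -0.1325] da 0.2
[[1,-0.007,0.009,0.883,-0.0004],[1,-0.007,0.009,0.883,-0.0004],[1,-0.007,0.009,0.883,-0.0004],[1,-0.007,0.009,0.883,-0.0004],[1,-0.007,0.009,0.883,-0.0004],[1,-0.007,0.009,0.883,-0.0004]]
```

move_arm(
  deltas=[
    [1, 0, 0, 0.9, 0],
    [1, 0, 0, 0.9, 0],
    [1, 0, 0, 0.9, 0],
    [1, 0, 0, 0.9, 0],
    [1, 0, 0, 0.9, 0],
    [1, 0, 0, 0.5, 0],
    [1, 0, 0, 0.25, 0],
    [1, 0, 0, 0, 0],
  ],
  squeeze=20,
)

```text
time: 4.13
ee_pos: [0.4819, 0.2286, 0.0182]
eef_rot: [0.708, 0.706, -0.001, -0.0]
ft_force: [0.1, -0.5, 0.4]
width: 0.0874
```

move_arm(
  deltas=[
    [-1, 0, 0, 0, 0],
    [-1, 0, 0, 0, 0],
    [-1, 0, 0, 0, 0],
    [-1, 0, 0, 0, 0],
    [-1, 0, 0, 0, 0],
    [-1, 0, 0, 0, 0],
    [-1, 0, 0, 0, 0],
    [-1, 0, 0, 0, 0],
  ],
)

```text
time: 4.8
ee_pos: [0.483, 0.2283, 0.0194]
eef_rot: [0.709, 0.706, 0.0, -0.0]
ft_force: [-0.2, -0.4, -0.1]
width: 0.0415
```

move_arm(
  deltas=[
    [-1, 0, 0, 0, 0],
    [-1, 0, 0, 0, 0],
    [-1, 0, 0, 0, 0],
    [-1, 0, 0, 0, 0],
    [-1, 0, 0, 0, 0],
  ],
)

```text
time: 5.22
ee_pos: [0.483, 0.2283, 0.0193]
eef_rot: [0.709, 0.706, 0.0, 0.0]
ft_force: [0.4, -0.1, -0.2]
width: 0.0273
```

```bash
python3 - <<'E'
from h import *
# bin corners fit: outlines by colour in top view
im=cv2.imread("pics/top0.png")
hsv=cv2.cvtColor(im,cv2.COLOR_BGR2HSV)
np.set_printoptions(precision=4,suppress=True)
for n,lo,hi in(("green",50,80),("blue",100,120),("red",0,6)):
    m=cv2.inRange(hsv,(lo,150,60),(hi,255,255)); m[:110]=0;m[210:]=0;m[:,:170]=0;m[:,385:]=0
    c=max(cv2.findContours(m,0,2)[0],key=cv2.contourArea)
    q=cv2.approxPolyDP(cv2.convexHull(c),6,True)[:,0].astype(float)
    W=np.array([p2w("top",u,.035)[:2] for u in q]);print(n,q.tolist());print(W, W.mean(0))
    e=W-np.roll(W,1,0);print(np.linalg.norm(e,axis=1),np.degrees(np.arctan2(e[:,1],e[:,0])))
E
```

```text
green [[234.0, 137.0], [236.0, 203.0], [179.0, 204.0], [180.0, 140.0]]
[[0.7183 0.1712]
 [0.5567 0.1786]
 [0.5707 0.3095]
 [0.7273 0.3006]] [0.6433 0.24  ]
[0.1297 0.1618 0.1317 0.1568] [-93.9893 177.3941  83.8882  -3.269 ]
blue [[361.0, 120.0], [374.0, 183.0], [320.0, 194.0], [309.0, 129.0]]
[[ 0.7235 -0.1361]
 [ 0.5643 -0.1428]
 [ 0.5538 -0.0153]
 [ 0.716  -0.009 ]] [ 0.6394 -0.0758]
[0.1273 0.1594 0.1279 0.1623] [ -86.6031 -177.61     94.6951    2.2265]
red [[293.0, 123.0], [305.0, 190.0], [250.0, 199.0], [240.0, 133.0]]
[[0.7362 0.0274]
 [0.5675 0.0179]
 [0.5621 0.1458]
 [0.7267 0.1562]] [0.6481 0.0868]
[0.1291 0.1689 0.1281 0.1649] [ -85.7759 -176.7686   92.427     3.6003]
```

move_arm(
  deltas=[
    [-1, 0, 0, -0.5, 0],
    [-1, 0, 0, -1, 0],
    [-1, 0, 0, -1, 0],
    [-1, 0, 0, -1, 0],
    [-1, -0.6, 0.9, 0, 0],
    [-1, -0.6, 0.9, 0, 0],
    [-1, -0.6, 0.9, 0, 0],
    [-1, -0.6, 0.9, 0, 0],
    [-1, -0.6, 0.9, 0, 0],
    [-1, -0.6, 0.9, 0, 0],
    [-1, -0.6, 0.9, 0, 0],
    [-1, -0.3, 0.4, 0, 0],
  ],
)

```text
time: 6.22
ee_pos: [0.6518, 0.1121, 0.1062]
eef_rot: [0.71, 0.705, -0.001, 0.001]
ft_force: [0.7, -0.8, -1.3]
width: 0.0271
```

move_arm(
  deltas=[
    [-1, 0, 0, 0, 0],
  ],
)

```text
time: 6.3
ee_pos: [0.6515, 0.1115, 0.1061]
eef_rot: [0.71, 0.704, -0.001, 0.001]
ft_force: [-0.1, -0.4, -1.8]
width: 0.0274
```

```bash
python3 - <<'E'
from h import *
look("w2",["red_bin","brass_adaptor"])
plan(.65,.117,.0245)
E
```

```text
[0.6515 0.1115 0.1061] 6.3 [-0.56  0.52  0.43  1.51 -0.23  1.16 -0.09] 0.027385819870912598
red_bin 0.91 [0.6589 0.0846 0.0011] [324. 232.]
brass_adaptor 0.92 [0.6536 0.108  0.0867] [318. 246.]
n 4 d [ 0.0009  0.0012 -0.0817] da 0.23
[[1,0.012,0.009,0.817,-0.0006],[1,0.012,0.009,0.817,-0.0006],[1,0.012,0.009,0.817,-0.0006],[1,0.012,0.009,0.817,-0.0006]]
```

View pics/w2.png

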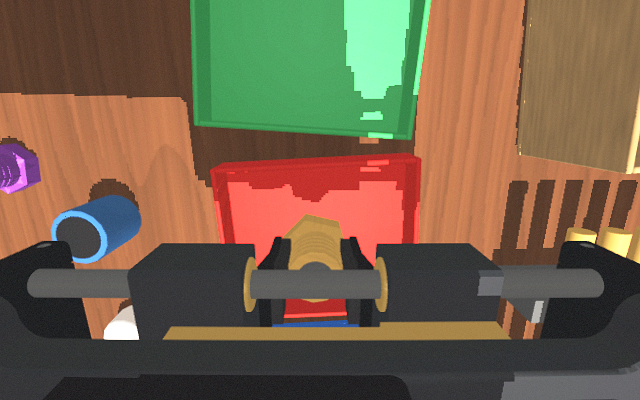

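move_arm(
  deltas=[
    [-1, 0.15, 0, 0.9, 0],
    [-1, 0, 0, 0.9, 0],
    [-1, 0, 0, 0.8, 0],
    [-1, 0, 0, 0.4, 0],
    [-1, 0, 0, 0.15, 0],
    [-1, 0, 0, 0.1, 0],
    [-1, 0, 0, 0, 0],
  ],
)

```text
time: 7.03
ee_pos: [0.6501, 0.1192, 0.0262]
eef_rot: [0.709, 0.706, 0.0, 0.0]
ft_force: [0.6, 0.1, -1.1]
width: 0.0277
```

move_arm(
  deltas=[
    [-1, 0, 0, 0.05, 0],
    [-1, 0, 0, 0.04, 0],
    [-1, 0, 0, 0, 0],
  ],
)

```text
time: 7.28
ee_pos: [0.6503, 0.1189, 0.0239]
eef_rot: [0.709, 0.705, 0.0, 0.0]
ft_force: [-0.5, -0.1, -2.1]
width: 0.0274
```

Open partly (to about 55 mm) and retreat.

move_arm(
  deltas=[
    [-0.7, 0, 0, 0.03, 0],
    [-0.5, 0, 0, 0, 0],
    [-0.3, 0, 0, 0, 0],
    [-0.1, 0, 0, 0, 0],
    [0.1, 0, 0, 0, 0],
    [0.3, 0, 0, 0, 0],
    [0.3, 0, 0, 0, 0],
    [0.3, 0, 0, 0, 0],
  ],
)

```text
time: 7.95
ee_pos: [0.6499, 0.1188, 0.0225]
eef_rot: [0.709, 0.706, -0.0, -0.0]
ft_force: [0.3, 0.3, -0.7]
width: 0.0533
```

move_arm(
  deltas=[
    [0.3, 0, 0, -0.5, 0],
    [0.3, 0, 0, -1, 0],
    [0.3, 0, 0, -1, 0],
    [0.3, 0, 0, -1, 0],
    [0.3, 0, 0, -0.5, 0],
  ],
)

```text
time: 8.37
ee_pos: [0.6514, 0.1188, 0.1269]
eef_rot: [0.709, 0.705, 0.002, 0.001]
ft_force: [-0.3, 0.0, 0.7]
width: 0.0565
```

```bash
python3 - <<'E'
from h import *
st,im=look("w3",["red_bin","brass_adaptor"])
cv2.imwrite("pics/t3.png",r.camera("top")[:,:,::-1]);cv2.imwrite("pics/s3.png",r.camera("side")[:,:,::-1])
plan(.482,-.119,.15)
E
```

```text
[0.6514 0.1188 0.1269] 8.3667 [-0.57  0.5   0.44  1.5  -0.22  1.19 -0.1 ] 0.05653132529808134
red_bin 0.65 [0.6601 0.0835 0.0012] [324. 233.]
brass_adaptor 0.77 [0.656  0.1172 0.0039] [319. 201.]
brass_adaptor 0.77 [ 0.3929  0.1458 -0.0004] [ 42. 173.]
n 10 d [-0.1672 -0.2378  0.0287] da 0.25
[[1,-0.954,-0.665,-0.115,-0.0003],[1,-0.954,-0.665,-0.115,-0.0003],[1,-0.953,-0.665,-0.115,-0.0003],[1,-0.953,-0.666,-0.115,-0.0003],[1,-0.953,-0.666,-0.115,-0.0003],[1,-0.953,-0.667,-0.115,-0.0003],[1,-0.952,-0.667,-0.115,-0.0003],[1,-0.952,-0.668,-0.115,-0.0003],[1,-0.952,-0.668,-0.115,-0.0003],[1,-0.951,-0.668,-0.115,-0.0003]]
```

View pics/w3.png

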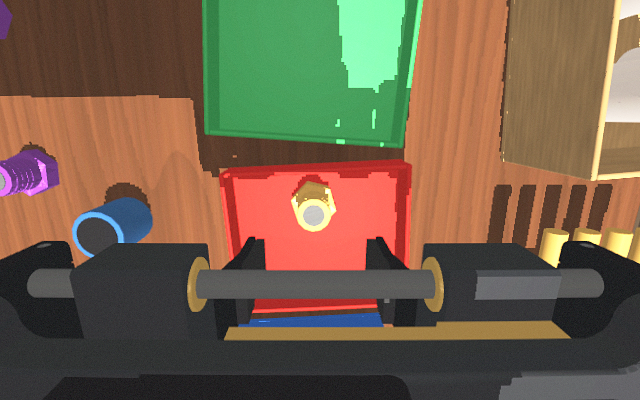

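View pics/s3.png

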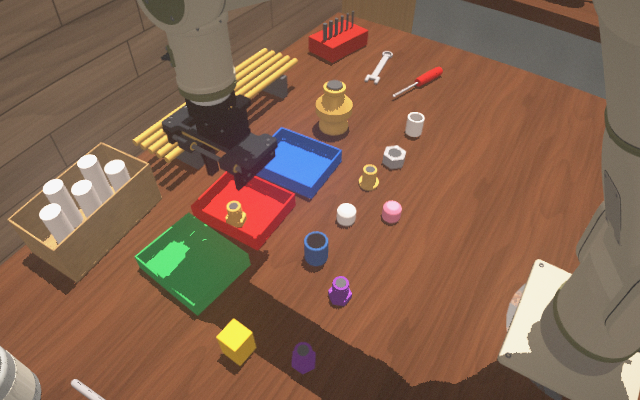

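move_arm(
  deltas=[
    [1, -0.95, -0.67, -0.1, 0],
    [1, -0.95, -0.67, -0.1, 0],
    [1, -0.95, -0.67, -0.1, 0],
    [1, -0.95, -0.67, -0.1, 0],
    [1, -0.95, -0.67, -0.1, 0],
    [1, -0.95, -0.67, -0.1, 0],
    [1, -0.95, -0.67, -0.1, 0],
    [1, -0.95, -0.67, -0.1, 0],
    [1, -0.95, -0.67, -0.1, 0],
    [1, -0.95, -0.67, 0, 0],
    [1, 0, 0, 0, 0],
    [1, 0, 0, 0, 0],
  ],
)

```text
time: 9.62
ee_pos: [0.4801, -0.119, 0.1441]
eef_rot: [0.71, 0.705, -0.0, -0.001]
ft_force: [0.2, 0.2, -0.6]
width: 0.0868
```

```bash
python3 - <<'E'
from h import *
st,im=look("w4",["brass_bushing","pipe_cap","steel_nut"])
E
```

```text
[ 0.4801 -0.119   0.1441] 9.6167 [-0.39  0.11  0.58  1.93 -0.06  1.13  0.21] 0.08676504970177906
brass_bushing 0.66 [ 0.4811 -0.1227 -0.0009] [316. 197.]
pipe_cap 0.77 [ 0.3998 -0.0643  0.0011] [231. 140.]
steel_nut 0.79 [ 0.4685 -0.2184  0.0024] [305. 283.]
```

View pics/w4.png

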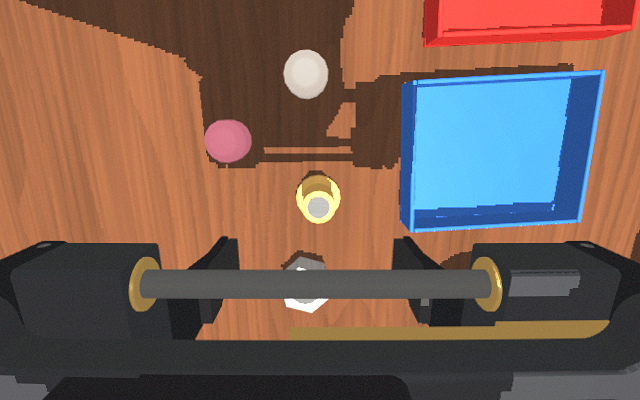

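```bash
python3 - <<'E'
from h import *
st=r.read_state()
print(p2w("wrist",(318,208),.042,st),p2w("wrist",(318.5,199),.007,st),p2w("wrist",(306,74),.015,st),p2w("top",(370,219),.042))
plan(.483,-.121,.0125)
E
```

```text
[ 0.48408517 -0.11962364  0.042     ] [ 0.48484642 -0.12041107  0.007     ] [ 0.47400788 -0.00585736  0.015     ] [ 0.48076382 -0.11958244  0.042     ]
n 6 d [ 0.0013 -0.0041 -0.132 ] da 0.16
[[1,-0.027,0.009,0.88,-0.0003],[1,-0.027,0.009,0.88,-0.0003],[1,-0.027,0.009,0.88,-0.0003],[1,-0.027,0.009,0.88,-0.0003],[1,-0.027,0.009,0.88,-0.0003],[1,-0.027,0.009,0.88,-0.0003]]
```

move_arm(
  deltas=[
    [1, -0.06, 0.08, 0.9, 0],
    [1, 0, 0, 0.9, 0],
    [1, 0, 0, 0.9, 0],
    [1, 0, 0, 0.9, 0],
    [1, 0, 0, 0.9, 0],
    [1, 0, 0, 0.5, 0],
    [1, 0, 0, 0.25, 0],
    [1, 0, 0, 0, 0],
    [0.3, 0, 0, 0, 0],
  ],
)

```text
time: 10.57
ee_pos: [0.4837, -0.1192, 0.014]
eef_rot: [0.708, 0.706, -0.0, -0.0]
ft_force: [0.2, -0.4, -0.0]
width: 0.0848
```

move_arm(
  deltas=[
    [-1, 0, 0, 0, 0],
    [-1, 0, 0, 0, 0],
    [-1, 0, 0, 0, 0],
    [-1, 0, 0, 0, 0],
    [-1, 0, 0, 0, 0],
    [-1, 0, 0, 0, 0],
    [-1, 0, 0, 0, 0],
    [-1, 0, 0, 0, 0],
    [-1, 0, 0, 0, 0],
    [-1, 0, 0, 0, 0],
    [-1, 0, 0, 0, 0],
    [-1, 0, 0, 0, 0],
  ],
)

```text
time: 11.57
ee_pos: [0.4833, -0.1195, 0.0138]
eef_rot: [0.709, 0.705, -0.0, -0.0]
ft_force: [-0.9, 0.4, 0.6]
width: 0.0286
```

move_arm(
  deltas=[
    [-1, 0, 0, -0.5, 0],
    [-1, 0, 0, -1, 0],
    [-1, 0, 0, -1, 0],
    [-1, 0, 0, -1, 0],
    [-1, 0.95, 0.9, 0, 0],
    [-1, 0.95, 0.9, 0, 0],
    [-1, 0.95, 0.9, 0, 0],
    [-1, 0.95, 0.9, 0, 0],
    [-1, 0.95, 0.9, 0, 0],
    [-1, 0.95, 0.9, 0, 0],
    [-1, 0.95, 0.9, 0, 0],
    [-1, 0.35, 0.35, 0, 0],
  ],
)

```text
time: 12.57
ee_pos: [0.6522, 0.06, 0.1003]
eef_rot: [0.707, 0.707, 0.001, -0.001]
ft_force: [-0.7, 0.8, -2.0]
width: 0.0288
```

move_arm(
  deltas=[
    [-1, 0, 0, 0.5, 0],
    [-1, 0, 0, 0.9, 0],
    [-1, 0, 0, 0.9, 0],
    [-1, 0, 0, 0.3, 0],
    [-1, 0, 0, 0, 0],
  ],
)

```text
time: 12.98
ee_pos: [0.6482, 0.0539, 0.0335]
eef_rot: [0.709, 0.705, -0.002, -0.001]
ft_force: [-0.2, -0.2, -0.9]
width: 0.0287
```

move_arm(
  deltas=[
    [-1, 0, 0, 0.4, 0],
    [-1, 0, 0, 0.15, 0],
    [-1, 0, 0, 0.05, 0],
    [-1, 0, 0, 0, 0],
  ],
)

```text
time: 13.32
ee_pos: [0.6505, 0.0548, 0.0216]
eef_rot: [0.709, 0.706, 0.0, 0.0]
ft_force: [0.1, -0.4, -1.7]
width: 0.0284
```

move_arm(
  deltas=[
    [-1, 0, 0, 0.06, 0],
    [-1, 0, 0, 0.05, 0],
    [-1, 0, 0, 0, 0],
    [-1, 0, 0, 0, 0],
  ],
)

```text
time: 13.65
ee_pos: [0.6505, 0.0548, 0.0187]
eef_rot: [0.709, 0.706, 0.0, -0.0]
ft_force: [0.2, -0.5, -1.7]
width: 0.0289
```

move_arm(
  deltas=[
    [-0.7, 0, 0, 0.03, 0],
    [-0.5, 0, 0, 0, 0],
    [-0.3, 0, 0, 0, 0],
    [-0.1, 0, 0, 0, 0],
    [0.1, 0, 0, 0, 0],
    [0.3, 0, 0, 0, 0],
    [0.3, 0, 0, 0, 0],
    [0.3, 0, 0, -0.5, 0],
    [0.3, 0, 0, -1, 0],
    [0.3, 0, 0, -1, 0],
    [0.3, 0, 0, -1, 0],
    [0.3, 0, 0, -1, 0],
  ],
)

```text
time: 14.65
ee_pos: [0.6504, 0.0546, 0.1326]
eef_rot: [0.709, 0.705, 0.0, 0.0]
ft_force: [1.3, 0.3, -0.7]
width: 0.0565
```

```bash
python3 - <<'E'
from h import *
st,im=look("w5",["brass_bushing","brass_adaptor"])
plan(.472,-.008,.15)
E
```

```text
[0.6504 0.0546 0.1326] 14.65 [-0.51  0.48  0.49  1.52 -0.23  1.2   0.01] 0.056474383499836585
brass_bushing 0.91 [0.6511 0.0493 0.0017] [316. 202.]
brass_bushing 0.46 [ 0.6579  0.0839 -0.0008] [323. 167.]
brass_adaptor 0.62 [0.3956 0.1451 0.0023] [ 34. 102.]
n 8 d [-0.1799 -0.0627  0.0165] da 0.27
[[1,-0.318,-0.898,-0.082,-0.0004],[1,-0.317,-0.898,-0.082,-0.0004],[1,-0.317,-0.898,-0.082,-0.0004],[1,-0.316,-0.898,-0.082,-0.0004],[1,-0.316,-0.899,-0.082,-0.0004],[1,-0.315,-0.899,-0.082,-0.0004],[1,-0.315,-0.899,-0.082,-0.0004],[1,-0.314,-0.899,-0.082,-0.0004]]
```

View pics/w5.png

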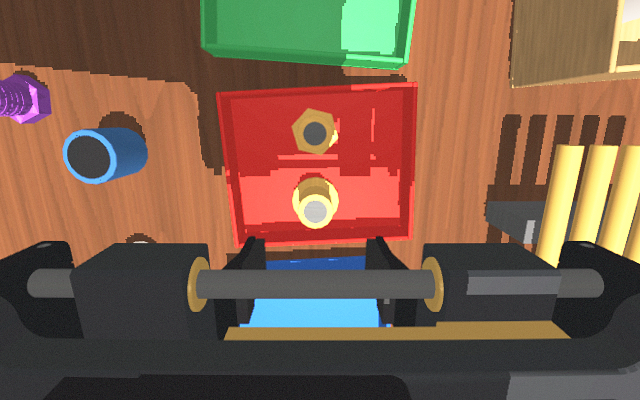

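Both brass pieces stand upright in the red bin, adaptor at (315,132) and bushing at (315,205). Next is the white cap.

move_arm(
  deltas=[
    [1, -0.32, -0.9, -0.1, 0],
    [1, -0.32, -0.9, -0.1, 0],
    [1, -0.32, -0.9, -0.1, 0],
    [1, -0.32, -0.9, -0.1, 0],
    [1, -0.32, -0.9, 0, 0],
    [1, -0.32, -0.9, 0, 0],
    [1, -0.32, -0.9, 0, 0],
    [1, -0.32, -0.9, 0, 0],
    [1, 0, 0, 0, 0],
    [1, 0, 0, 0, 0],
  ],
)

```text
time: 15.63
ee_pos: [0.4692, -0.0086, 0.1402]
eef_rot: [0.709, 0.705, 0.0, -0.0]
ft_force: [0.5, 0.5, 0.1]
width: 0.0867
```

```bash
python3 - <<'E'
from h import *
st,im=look("w6",["pipe_cap"])
E
```

```text
[ 0.4692 -0.0086  0.1402] 15.6333 [-0.59  0.04  0.53  1.99 -0.03  1.12 -0.06] 0.0867055434332881
pipe_cap 0.81 [ 0.4735 -0.0064  0.0013] [319. 193.]
pipe_cap 0.59 [ 0.4005 -0.0683  0.0018] [250. 251.]
```

View pics/w6.png

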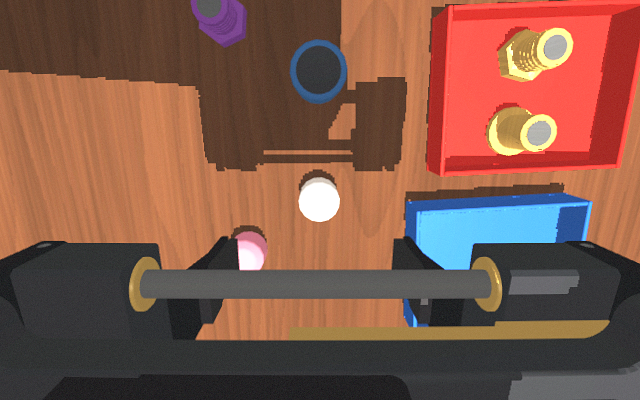

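```bash
python3 - <<'E'
from h import *
st=r.read_state()
print(p2w("wrist",(319,201),.02,st))
plan(.472,-.008,.006)
E
```

```text
[ 0.47413411 -0.00904886  0.02      ]
n 6 d [ 0.0015  0.     -0.1343] da 0.23
[[1,0.0,0.01,0.895,-0.0004],[1,0.0,0.01,0.895,-0.0004],[1,0.0,0.01,0.895,-0.0004],[1,0.0,0.01,0.895,-0.0004],[1,0.0,0.01,0.895,-0.0004],[1,0.0,0.01,0.895,-0.0004]]
```

move_arm(
  deltas=[
    [1, 0, 0.1, 0.9, 0],
    [1, 0, 0, 0.9, 0],
    [1, 0, 0, 0.9, 0],
    [1, 0, 0, 0.9, 0],
    [1, 0, 0, 0.9, 0],
    [1, 0, 0, 0.5, 0],
    [1, 0, 0, 0.3, 0],
    [1, 0, 0, 0, 0],
    [0.3, 0, 0, 0, 0],
  ],
  squeeze=10,
)

```text
time: 16.48
ee_pos: [0.473, -0.0084, 0.0079]
eef_rot: [0.709, 0.706, -0.0, 0.0]
ft_force: [-0.7, 0.5, -0.5]
width: 0.0848
```

move_arm(
  deltas=[
    [-1, 0, 0, 0, 0],
    [-1, 0, 0, 0, 0],
    [-1, 0, 0, 0, 0],
    [-1, 0, 0, 0, 0],
    [-1, 0, 0, 0, 0],
    [-1, 0, 0, 0, 0],
    [-1, 0, 0, 0, 0],
    [-1, 0, 0, 0, 0],
    [-1, 0, 0, 0, 0],
    [-1, 0, 0, 0, 0],
    [-1, 0, 0, 0, 0],
    [-1, 0, 0, 0, 0],
  ],
)

```text
time: 17.48
ee_pos: [0.4727, -0.0084, 0.0078]
eef_rot: [0.709, 0.706, 0.0, -0.0]
ft_force: [0.4, 0.4, 2.2]
width: 0.0369
```

move_arm(
  deltas=[
    [-1, 0, 0, -0.5, 0],
    [-1, 0, 0, -1, 0],
    [-1, 0, 0, -1, 0],
    [-1, 0, 0, -1, 0],
    [-1, -0.2, 0.95, 0, 0],
    [-1, -0.2, 0.95, 0, 0],
    [-1, -0.2, 0.95, 0, 0],
    [-1, -0.2, 0.95, 0, 0],
    [-1, -0.2, 0.95, 0, 0],
    [-1, -0.2, 0.95, 0, 0],
    [-1, -0.2, 0.9, 0, 0],
    [-1, -0.1, 0.2, 0, 0],
  ],
)

```text
time: 18.48
ee_pos: [0.6448, -0.0471, 0.0946]
eef_rot: [0.709, 0.706, -0.0, 0.001]
ft_force: [-0.2, 0.3, -0.3]
width: 0.037
```

move_arm(
  deltas=[
    [-1, 0, 0, 0.5, 0],
    [-1, 0, 0, 0.9, 0],
    [-1, 0, 0, 0.9, 0],
    [-1, 0, 0, 0.3, 0],
    [-1, 0, 0, 0, 0],
    [-1, 0, 0, 0, 0],
  ],
)

```text
time: 18.98
ee_pos: [0.6419, -0.0466, 0.0304]
eef_rot: [0.709, 0.706, -0.0, -0.0]
ft_force: [0.3, 0.3, 1.5]
width: 0.0372
```

move_arm(
  deltas=[
    [-1, 0, 0, 0.4, 0],
    [-1, 0, 0, 0.2, 0],
    [-1, 0, 0, 0.06, 0],
    [-1, 0, 0, 0, 0],
    [-1, 0, 0, 0, 0],
  ],
)

```text
time: 19.4
ee_pos: [0.6426, -0.0467, 0.014]
eef_rot: [0.709, 0.706, 0.0, 0.0]
ft_force: [-0.1, -0.8, -0.6]
width: 0.037
```

move_arm(
  deltas=[
    [-1, 0, 0, 0.06, 0],
    [-1, 0, 0, 0, 0],
    [-0.4, 0, 0, 0, 0],
    [-0.2, 0, 0, 0, 0],
    [0, 0, 0, 0, 0],
    [0.2, 0, 0, 0, 0],
    [0.3, 0, 0, 0, 0],
    [0.3, 0, 0, -0.5, 0],
    [0.3, 0, 0, -1, 0],
    [0.3, 0, 0, -1, 0],
    [0.3, 0, 0, -1, 0],
    [0.3, 0, 0, -1, 0],
  ],
)

```text
time: 20.4
ee_pos: [0.6424, -0.0469, 0.127]
eef_rot: [0.709, 0.705, 0.0, 0.0]
ft_force: [-0.3, 0.4, 0.5]
width: 0.0564
```

```bash
python3 - <<'E'
from h import *
st,im=look("w7",["pipe_cap","blue_bin","lamp"])
E
```

```text
[ 0.6424 -0.0469  0.127 ] 20.4 [-0.41  0.48  0.55  1.55 -0.26  1.19  0.18] 0.056354872012401115
pipe_cap 0.77 [ 0.4014 -0.0625 -0.0016] [ 71. 215.]
pipe_cap 0.59 [ 0.6447 -0.0461  0.0036] [317. 198.]
blue_bin 0.58 [ 0.6406 -0.0773 -0.002 ] [313. 228.]
```

View pics/w7.png

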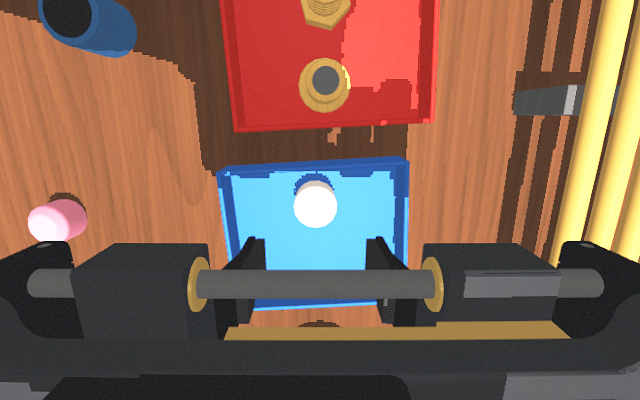

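move_arm(
  deltas=[
    [1, 0, -0.96, -0.1, 0],
    [1, 0, -0.96, -0.1, 0],
    [1, 0, -0.96, -0.1, 0],
    [1, 0, -0.96, -0.1, 0],
    [1, 0, -0.96, 0, 0],
    [1, 0, -0.96, 0, 0],
    [1, -0.5, -0.9, 0, 0],
    [1, -0.96, 0, 0, 0],
    [1, -0.96, 0, 0, 0],
    [1, -0.96, 0, 0, 0],
    [1, -0.96, 0, 0, 0],
    [1, -0.96, 0, 0, 0],
  ],
)

```text
time: 21.6
ee_pos: [0.4746, -0.1793, 0.1341]
eef_rot: [0.709, 0.706, -0.0, -0.001]
ft_force: [0.8, -0.0, 0.4]
width: 0.0872
```

move_arm(
  deltas=[
    [1, -0.96, 0, 0, 0],
    [1, -0.96, 0, 0, 0],
    [1, -0.96, 0, 0, 0],
    [1, -0.96, 0, 0, 0],
    [1, -0.96, 0, 0, 0],
    [1, -0.96, 0, 0, 0],
    [1, 0, 0, 0, 0],
    [1, 0, 0, 0, 0],
  ],
)

```text
time: 22.27
ee_pos: [0.4735, -0.3235, 0.1338]
eef_rot: [0.71, 0.705, -0.001, -0.001]
ft_force: [0.7, 0.3, -0.1]
width: 0.087
```

```bash
python3 - <<'E'
from h import *
st,im=look("w8",["pipe_coupling","steel_nut"])
E
```

```text
[ 0.4735 -0.3235  0.1338] 22.2667 [-0.1   0.35  0.75  1.74 -0.26  1.15  0.72] 0.08704958467489324
pipe_coupling 0.93 [ 0.4743 -0.3353 -0.0005] [316. 208.]
steel_nut 0.9 [ 0.4701 -0.2155  0.0013] [311.  78.]
```

View pics/w8.png

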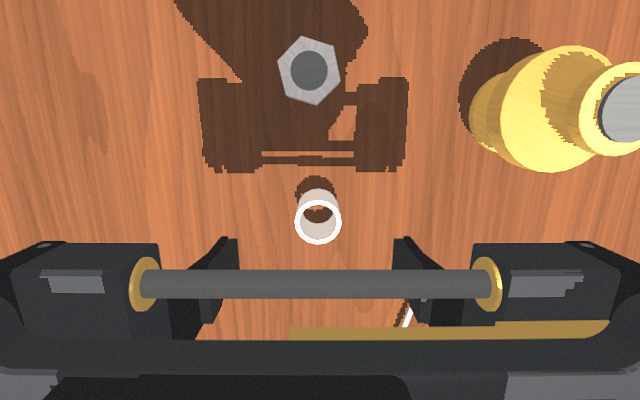

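```bash
python3 - <<'E'
from h import *
st=r.read_state()
print(p2w("wrist",(318,221),.045,st),p2w("top",(461.5,211),.045))
im=cv2.imread("pics/w8.png");c=cv2.resize(im[20:120,260:360],None,fx=6,fy=6,interpolation=2);cv2.imwrite("pics/nut8.png",c)
plan(.476,-.335,.008)
E
```

```text
[ 0.47712246 -0.33141876  0.045     ] [ 0.47252846 -0.32760882  0.045     ]
n 6 d [ 0.0012 -0.0139 -0.1262] da 0.19
[[1,-0.093,0.008,0.841,-0.0003],[1,-0.093,0.008,0.841,-0.0003],[1,-0.093,0.008,0.841,-0.0003],[1,-0.093,0.008,0.841,-0.0003],[1,-0.093,0.008,0.841,-0.0003],[1,-0.093,0.008,0.841,-0.0003]]
```

View pics/nut8.png

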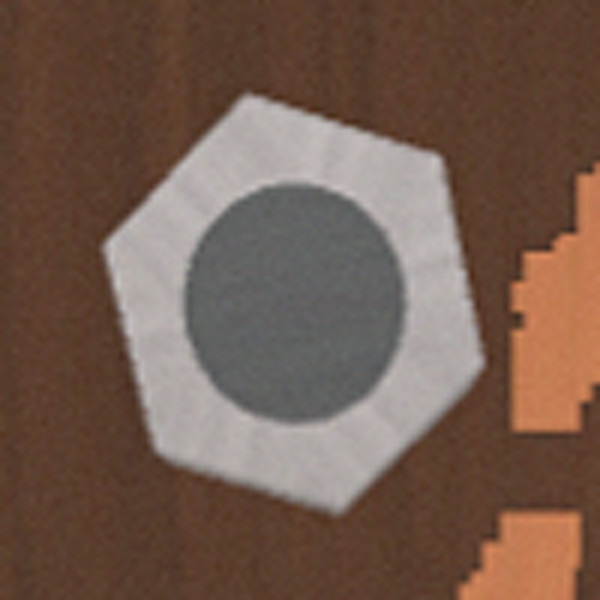

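```bash
python3 - <<'E'
from h import *
st=r.read_state()
C=np.array([(248,95),(441,156),(485,365),(338,515),(158,455),(104,244)])/6+[260,20]
W=np.array([p2w("wrist",u,.026,st)[:2] for u in C]);print(W,W.mean(0))
e=np.roll(W,-1,0)-W;print(np.linalg.norm(e,axis=1),np.degrees(np.arctan2(e[:,1],e[:,0]))%60-30)
E
```

```text
[[ 0.4644745  -0.18457092]
 [ 0.48983033 -0.1920226 ]
 [ 0.49605469 -0.21798583]
 [ 0.47608055 -0.23735366]
 [ 0.45144582 -0.22936117]
 [ 0.44497802 -0.20255574]] [ 0.47047732 -0.21064165]
[0.02642813 0.02669891 0.02782228 0.02589884 0.02757469 0.02652483] [13.62275911 13.48150106 14.11708278 12.02486915 13.56544138 12.69045699]
```

move_arm(
  deltas=[
    [1, -0.35, 0.1, 0.5, 0],
    [1, 0, 0, 0.9, 0],
    [1, 0, 0, 0.9, 0],
    [1, 0, 0, 0.9, 0],
    [1, 0, 0, 0.9, 0],
    [1, 0, 0, 0.6, 0],
    [1, 0, 0, 0.2, 0],
    [1, 0, 0, 0, 0],
    [0.3, 0, 0, 0, 0],
  ],
)

```text
time: 23.17
ee_pos: [0.4777, -0.3308, 0.0129]
eef_rot: [0.708, 0.706, 0.0, 0.0]
ft_force: [0.7, -0.7, -0.0]
width: 0.0848
```

move_arm(
  deltas=[
    [-1, 0, 0, 0, 0],
    [-1, 0, 0, 0, 0],
    [-1, 0, 0, 0, 0],
    [-1, 0, 0, 0, 0],
    [-1, 0, 0, 0, 0],
    [-1, 0, 0, 0, 0],
    [-1, 0, 0, 0, 0],
    [-1, 0, 0, 0, 0],
    [-1, 0, 0, 0, 0],
    [-1, 0, 0, 0, 0],
    [-1, 0, 0, 0, 0],
    [-1, 0, 0, 0, 0],
  ],
)

```text
time: 24.17
ee_pos: [0.4772, -0.3312, 0.0123]
eef_rot: [0.709, 0.706, 0.0, -0.0]
ft_force: [-0.7, 0.3, 1.8]
width: 0.0399
```

move_arm(
  deltas=[
    [-1, 0, 0, -0.5, 0],
    [-1, 0, 0, -1, 0],
    [-1, 0, 0, -1, 0],
    [-1, 0, 0, -1, 0],
    [-1, 0.95, 0, 0, 0],
    [-1, 0.95, 0, 0, 0],
    [-1, 0.95, 0, 0, 0],
    [-1, 0.95, 0, 0, 0],
    [-1, 0.95, 0, 0, 0],
    [-1, 0.95, 0, 0, 0],
    [-1, 0.95, 0, 0, 0],
    [-1, 0.95, 0, 0, 0],
  ],
)

```text
time: 25.17
ee_pos: [0.478, -0.1402, 0.1006]
eef_rot: [0.709, 0.705, 0.0, 0.0]
ft_force: [1.0, -0.4, -0.2]
width: 0.0397
```

move_arm(
  deltas=[
    [-1, 0.95, 0, 0, 0],
    [-1, 0.57, 0.5, 0, 0],
    [-1, 0, 0.95, 0, 0],
    [-1, 0, 0.95, 0, 0],
    [-1, 0, 0.95, 0, 0],
    [-1, 0, 0.95, 0, 0],
    [-1, 0, 0.95, 0, 0],
    [-1, 0, 0.95, 0, 0],
    [-1, 0, 0.4, 0, 0],
    [-1, 0, 0, 0, 0],
    [-1, 0, 0, 0, 0],
  ],
)

```text
time: 26.08
ee_pos: [0.6433, -0.1044, 0.0997]
eef_rot: [0.709, 0.705, -0.0, 0.0]
ft_force: [0.2, -0.9, 0.0]
width: 0.0402
```

move_arm(
  deltas=[
    [-1, 0.04, 0, 0.5, 0],
    [-1, 0, 0, 0.9, 0],
    [-1, 0, 0, 0.9, 0],
    [-1, 0, 0, 0.6, 0],
    [-1, 0, 0, 0.2, 0],
    [-1, 0, 0, 0.08, 0],
    [-1, 0, 0, 0, 0],
    [-1, 0, 0, 0, 0],
  ],
)

```text
time: 26.75
ee_pos: [0.6438, -0.1031, 0.0214]
eef_rot: [0.709, 0.705, 0.001, 0.001]
ft_force: [0.5, -0.1, -0.0]
width: 0.0401
```

move_arm(
  deltas=[
    [-1, 0, 0, 0.1, 0],
    [-1, 0, 0, 0.05, 0],
    [-1, 0, 0, 0, 0],
    [-1, 0, 0, 0, 0],
  ],
)

```text
time: 27.08
ee_pos: [0.6433, -0.1029, 0.0167]
eef_rot: [0.709, 0.706, 0.0, 0.0]
ft_force: [-0.2, 0.5, 0.1]
width: 0.0401
```

move_arm(
  deltas=[
    [-0.3, 0, 0, 0, 0],
    [-0.1, 0, 0, 0, 0],
    [0, 0, 0, 0, 0],
    [0.1, 0, 0, 0, 0],
    [0.3, 0, 0, 0, 0],
    [0.3, 0, 0, 0, 0],
    [0.3, 0, 0, 0, 0],
    [0.3, 0, 0, -0.5, 0],
    [0.3, 0, 0, -1, 0],
    [0.3, 0, 0, -1, 0],
    [0.3, 0, 0, -1, 0],
    [0.3, 0, 0, -1, 0],
  ],
)

```text
time: 28.08
ee_pos: [0.6432, -0.1032, 0.1313]
eef_rot: [0.709, 0.705, 0.0, 0.0]
ft_force: [-0.5, 0.4, -0.6]
width: 0.0563
```

```bash
python3 - <<'E'
from h import *
st,im=look("w9",["pipe_cap","pipe_coupling"])
plan(.471,-.190,.14,13.3)
E
```

```text
[ 0.6432 -0.1032  0.1313] 28.0833 [-0.37  0.51  0.63  1.53 -0.31  1.21  0.31] 0.05629582755472771
pipe_cap 0.9 [ 0.646  -0.0442  0.0024] [318. 135.]
pipe_cap 0.83 [ 0.4009 -0.0647  0.0003] [ 60. 160.]
pipe_coupling 0.63 [ 0.6396 -0.1047  0.0028] [311. 199.]
n 8 d [-0.1736 -0.0867  0.0078] da 13.56
[[1,-0.437,-0.866,-0.039,-0.0188],[1,-0.412,-0.878,-0.039,-0.0188],[1,-0.385,-0.89,-0.039,-0.0188],[1,-0.359,-0.901,-0.039,-0.0188],[1,-0.332,-0.911,-0.039,-0.0188],[1,-0.305,-0.921,-0.039,-0.0188],[1,-0.278,-0.929,-0.039,-0.0188],[1,-0.25,-0.937,-0.039,-0.0188]]
```

View pics/w9.png

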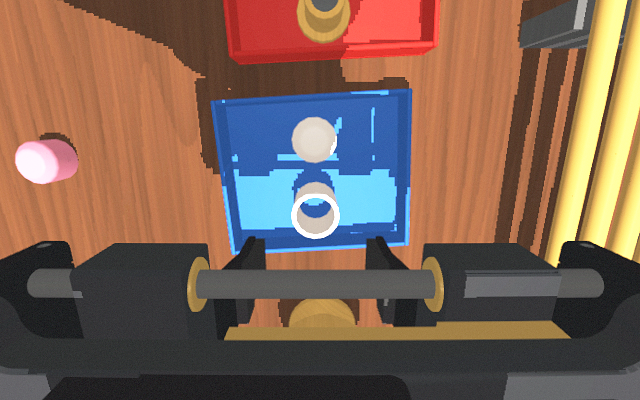

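```bash
python3 - <<'E'
from h import *
plan(.471,-.2105,.135,13.3)
E
```

```text
n 8 d [-0.1736 -0.1072  0.0028] da 13.56
[[1,-0.54,-0.865,-0.014,-0.0188],[1,-0.514,-0.881,-0.014,-0.0188],[1,-0.488,-0.896,-0.014,-0.0188],[1,-0.461,-0.91,-0.014,-0.0188],[1,-0.434,-0.923,-0.014,-0.0188],[1,-0.406,-0.935,-0.014,-0.0188],[1,-0.379,-0.947,-0.014,-0.0188],[1,-0.35,-0.958,-0.014,-0.0188]]
```

move_arm(
  deltas=[
    [1, -0.54, -0.86, -0.02, -0.019],
    [1, -0.51, -0.88, -0.02, -0.019],
    [1, -0.49, -0.9, -0.02, -0.019],
    [1, -0.46, -0.91, -0.02, -0.019],
    [1, -0.43, -0.92, -0.02, -0.019],
    [1, -0.41, -0.93, -0.02, -0.019],
    [1, -0.38, -0.95, -0.02, -0.019],
    [1, -0.35, -0.96, -0.02, -0.019],
    [1, 0, 0, 0, 0],
    [1, 0, 0, 0, 0],
  ],
)

```text
time: 29.07
ee_pos: [0.4688, -0.2108, 0.1329]
eef_rot: [0.621, 0.784, 0.0, -0.0]
ft_force: [-0.2, 0.1, -0.7]
width: 0.087
```

```bash
python3 - <<'E'
from h import *
st,im=look("w10",["steel_nut"])
cv2.imwrite("pics/nut10.png",cv2.resize(im[150:260,260:370,::-1],None,fx=5,fy=5,interpolation=2))
plan(.471,-.211,.006,13.3)
E
```

```text
[ 0.4688 -0.2108  0.1329] 29.0667 [-0.3   0.18  0.7   1.9  -0.13  1.11  0.68] 0.08701858519656926
steel_nut 0.69 [ 0.4683 -0.2172  0.0001] [313. 203.]
steel_nut 0.69 [ 0.6506 -0.244  -0.0018] [476. 265.]
n 6 d [ 0.0007 -0.0015 -0.1268] da -0.14
[[1,-0.01,0.002,0.846,0.0003],[1,-0.01,0.002,0.846,0.0003],[1,-0.01,0.002,0.846,0.0003],[1,-0.01,0.002,0.846,0.0003],[1,-0.01,0.002,0.846,0.0003],[1,-0.01,0.002,0.846,0.0003]]
```

View pics/nut10.png

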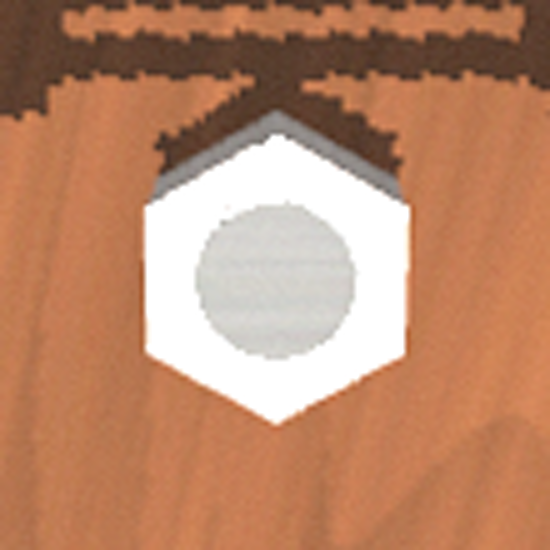

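```bash
python3 - <<'E'
from h import *
st=r.read_state();print(st["ee_pos"],p2w("wrist",(315.4,206),.026,st))
E
```

```text
[ 0.4703104  -0.20954796  0.13283254] [ 0.47092969 -0.21152835  0.026     ]
```

move_arm(
  deltas=[
    [1, -0.08, 0, 0.5, 0],
    [1, 0, 0, 0.9, 0],
    [1, 0, 0, 0.9, 0],
    [1, 0, 0, 0.9, 0],
    [1, 0, 0, 0.9, 0],
    [1, 0, 0, 0.6, 0],
    [1, 0, 0, 0.3, 0],
    [1, 0, 0, 0, 0],
    [0.3, 0, 0, 0, 0],
  ],
  squeeze=25,
)

```text
time: 29.92
ee_pos: [0.4708, -0.212, 0.0082]
eef_rot: [0.619, 0.785, -0.0, -0.0]
ft_force: [0.5, -0.2, 1.4]
width: 0.0846
```

move_arm(
  deltas=[
    [-1, 0, 0, 0, 0],
    [-1, 0, 0, 0, 0],
    [-1, 0, 0, 0, 0],
    [-1, 0, 0, 0, 0],
    [-1, 0, 0, 0, 0],
    [-1, 0, 0, 0, 0],
    [-1, 0, 0, 0, 0],
    [-1, 0, 0, 0, 0],
    [-1, 0, 0, 0, 0],
    [-1, 0, 0, 0, 0],
    [-1, 0, 0, 0, 0],
  ],
)

```text
time: 30.83
ee_pos: [0.4703, -0.2122, 0.0081]
eef_rot: [0.62, 0.785, 0.0, -0.0]
ft_force: [-2.4, 0.7, 5.7]
width: 0.0458
```

```bash
python3 - <<'E'
from h import *
st=r.read_state();print(st["ee_pos"],st["width"])
E
```

```text
[ 0.47032008 -0.21220504  0.00813779] 0.04578152916632116
```

move_arm(
  deltas=[
    [-1, 0, 0, -0.3, 0],
    [-1, 0, 0, -0.7, 0],
    [-1, 0, 0, -1, 0],
    [-1, 0, 0, -1, 0],
    [-1, 0, 0, -1, 0],
    [-1, 0, 0, 0, 0],
  ],
)

```text
time: 31.33
ee_pos: [0.4726, -0.2133, 0.1125]
eef_rot: [0.62, 0.785, 0.002, 0.003]
ft_force: [0.9, -0.2, -1.8]
width: 0.0458
```

```bash
python3 - <<'E'
from h import *
print(r.read_state()["width"])
plan(.646,.240,.108,-2,n=21,grip=-1)
E
```

```text
0.04584558926342172
n 21 d [ 0.1734  0.4533 -0.0045] da -15.39
[[-1,0.763,0.521,0.009,0.0081],[-1,0.77,0.511,0.009,0.0081],[-1,0.777,0.502,0.009,0.0081],[-1,0.783,0.492,0.009,0.0081],[-1,0.789,0.481,0.009,0.0081],[-1,0.795,0.471,0.009,0.0081],[-1,0.801,0.461,0.009,0.0081],[-1,0.807,0.451,0.009,0.0081],[-1,0.813,0.441,0.009,0.0081],[-1,0.818,0.43,0.009,0.0081],[-1,0.824,0.42,0.009,0.0081],[-1,0.829,0.409,0.009,0.0081]]
[[-1,0.834,0.398,0.009,0.0081],[-1,0.839,0.388,0.009,0.0081],[-1,0.844,0.377,0.009,0.0081],[-1,0.849,0.366,0.009,0.0081],[-1,0.853,0.355,0.009,0.0081],[-1,0.858,0.344,0.009,0.0081],[-1,0.862,0.333,0.009,0.0081],[-1,0.866,0.322,0.009,0.0081],[-1,0.87,0.311,0.009,0.0081]]
```

move_arm(
  deltas=[
    [-1, 0.76, 0.52, 0, 0.008],
    [-1, 0.77, 0.51, 0, 0.008],
    [-1, 0.78, 0.5, 0, 0.008],
    [-1, 0.78, 0.49, 0, 0.008],
    [-1, 0.79, 0.48, 0, 0.008],
    [-1, 0.8, 0.47, 0, 0.008],
    [-1, 0.8, 0.46, 0, 0.008],
    [-1, 0.81, 0.45, 0, 0.008],
    [-1, 0.81, 0.44, 0, 0.008],
    [-1, 0.82, 0.43, 0, 0.008],
    [-1, 0.82, 0.42, 0, 0.008],
    [-1, 0.83, 0.41, 0, 0.008],
  ],
)

```text
time: 32.33
ee_pos: [0.5687, 0.0481, 0.1076]
eef_rot: [0.677, 0.736, -0.0, -0.0]
ft_force: [1.1, 0.3, -2.4]
width: 0.0461
```

move_arm(
  deltas=[
    [-1, 0.83, 0.4, 0, 0.008],
    [-1, 0.84, 0.39, 0, 0.008],
    [-1, 0.84, 0.38, 0, 0.008],
    [-1, 0.85, 0.37, 0, 0.008],
    [-1, 0.85, 0.36, 0, 0.008],
    [-1, 0.86, 0.34, 0, 0.008],
    [-1, 0.86, 0.33, 0, 0.008],
    [-1, 0.87, 0.32, 0, 0.008],
    [-1, 0.87, 0.31, 0, 0.008],
    [-1, 0, 0, 0, 0],
    [-1, 0, 0, 0, 0],
  ],
)

```text
time: 33.25
ee_pos: [0.6418, 0.243, 0.1069]
eef_rot: [0.717, 0.697, -0.001, -0.0]
ft_force: [-0.7, -0.8, -1.7]
width: 0.0459
```

```bash
python3 - <<'E'
from h import *
look("w11",["steel_nut","green_bin"])
plan(.646,.240,.0125,-2,n=5,grip=-1)
E
```

```text
[0.6418 0.243  0.1069] 33.25 [-0.78  0.58  0.5   1.44 -0.29  1.2  -0.27] 0.045940910412951196
steel_nut 0.93 [0.6422 0.2395 0.0996] [316. 254.]
green_bin 0.76 [0.651  0.2359 0.0016] [326. 212.]
n 5 d [ 0.0038 -0.     -0.0953] da -0.23
[[-1,0.001,0.03,0.762,0.0005],[-1,0.001,0.03,0.762,0.0005],[-1,0.001,0.03,0.762,0.0005],[-1,0.001,0.03,0.762,0.0005],[-1,0.001,0.03,0.762,0.0005]]
```

View pics/w11.png

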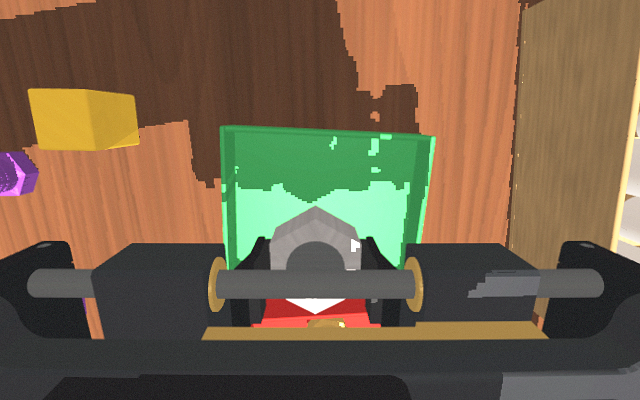

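move_arm(
  deltas=[
    [-1, 0, 0.15, 0.5, 0],
    [-1, 0, 0, 0.9, 0],
    [-1, 0, 0, 0.9, 0],
    [-1, 0, 0, 0.8, 0],
    [-1, 0, 0, 0.4, 0],
    [-1, 0, 0, 0.12, 0],
    [-1, 0, 0, 0, 0],
    [-1, 0, 0, 0, 0],
  ],
)

```text
time: 34.07
ee_pos: [0.6468, 0.2412, 0.0186]
eef_rot: [0.718, 0.696, 0.001, 0.0]
ft_force: [-0.3, 0.1, -1.5]
width: 0.0454
```

move_arm(
  deltas=[
    [-1, 0, 0, 0.12, 0],
    [-1, 0, 0, 0.06, 0],
    [-1, 0, 0, 0.04, 0],
    [-1, 0, 0, 0, 0],
    [-1, 0, 0, 0, 0],
  ],
)

```text
time: 34.48
ee_pos: [0.6462, 0.2414, 0.0123]
eef_rot: [0.717, 0.697, 0.0, 0.0]
ft_force: [0.0, 0.8, -1.9]
width: 0.0461
```

move_arm(
  deltas=[
    [0, 0, 0, 0, 0],
    [0.1, 0, 0, 0, 0],
    [0.2, 0, 0, 0, 0],
    [0.4, 0, 0, 0, 0],
    [0.4, 0, 0, 0, 0],
    [0.4, 0, 0, 0, 0],
    [0.4, 0, 0, -0.5, 0],
    [0.4, 0, 0, -1, 0],
    [0.4, 0, 0, -1, 0],
    [0.4, 0, 0, -1, 0],
    [0.4, 0, 0, -1, 0],
    [0.4, 0, 0, 0, 0],
  ],
)

```text
time: 35.48
ee_pos: [0.6489, 0.2419, 0.1316]
eef_rot: [0.718, 0.696, 0.004, 0.001]
ft_force: [1.2, -1.0, 0.9]
width: 0.0607
```

```bash
python3 - <<'E'
from h import *
look("w12",["steel_nut","green_bin"])
E
```

```text
[0.6489 0.2419 0.1316] 35.4833 [-0.77  0.57  0.51  1.4  -0.28  1.23 -0.27] 0.0606769622070461
steel_nut 0.96 [0.6433 0.2395 0.0077] [308. 202.]
```

View pics/w12.png

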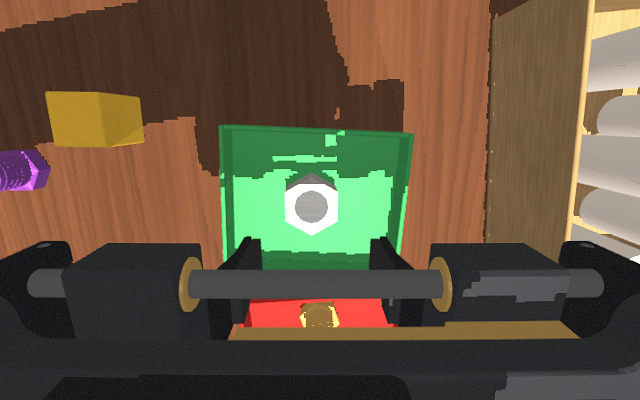

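Nut flat in green at (311,206). I lift and back away for a final overview.

move_arm(
  deltas=[
    [0.4, 0, -0.9, -0.7, 0],
    [0.4, 0, -0.9, -0.7, 0],
    [0.4, 0, -0.9, -0.7, 0],
    [0.4, 0, -0.9, -0.7, 0],
    [0.4, 0, -0.9, -0.3, 0],
    [0.4, 0, -0.9, 0, 0],
    [0.4, 0, -0.9, 0, 0],
    [0.4, 0, -0.5, 0, 0],
    [0.4, 0, 0, 0, 0],
    [0.4, 0, 0, 0, 0],
  ],
)

```text
time: 36.47
ee_pos: [0.4757, 0.2465, 0.2016]
eef_rot: [0.717, 0.697, -0.0, -0.0]
ft_force: [0.0, 0.5, -0.8]
width: 0.0614
```

```bash
python3 - <<'E'
from h import *
np.set_printoptions(precision=3,suppress=True)
for c in("top","side"):
    im=r.camera(c);cv2.imwrite(f"pics/{c}13.png",im[:,:,::-1])
    for l in "brass_bushing brass_adaptor pipe_coupling pipe_cap steel_nut lamp carton".split():
        for d in r.tip_of(c,l): print(l,c,round(d["confidence"],2),cam2w(c,d["position"]))
E
```

```text
brass_bushing top 0.54 [0.647 0.055 0.001]
brass_adaptor top 0.67 [0.65  0.119 0.005]
brass_adaptor top 0.61 [0.642 0.241 0.005]
brass_adaptor top 0.54 [0.377 0.278 0.005]
brass_adaptor top 0.51 [0.39  0.145 0.003]
pipe_cap top 0.54 [ 0.643 -0.044  0.002]
pipe_cap top 0.47 [ 0.395 -0.067 -0.   ]
steel_nut top 0.63 [0.645 0.242 0.003]
lamp top 0.66 [ 0.647 -0.243 -0.003]
carton top 0.52 [0.475 0.319 0.001]
brass_adaptor side 0.79 [ 0.39   0.149 -0.003]
brass_adaptor side 0.61 [0.378 0.28  0.006]
brass_adaptor side 0.54 [0.652 0.121 0.004]
pipe_coupling side 0.73 [ 0.645 -0.106  0.   ]
pipe_cap side 0.75 [ 0.397 -0.061 -0.004]
pipe_cap side 0.56 [ 0.637 -0.041  0.007]
steel_nut side 0.61 [0.643 0.247 0.003]
lamp side 0.76 [ 0.649 -0.244  0.001]
```

View pics/top13.png

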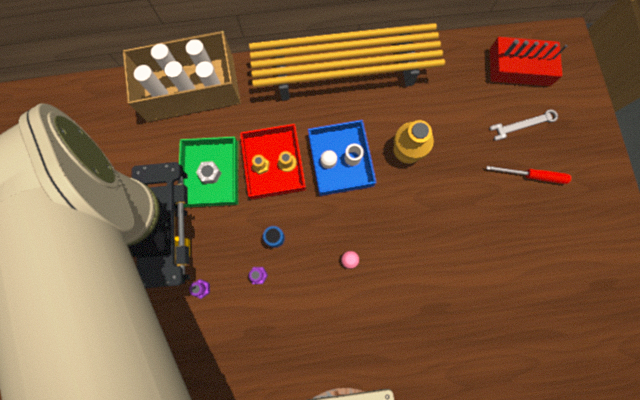

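View pics/side13.png

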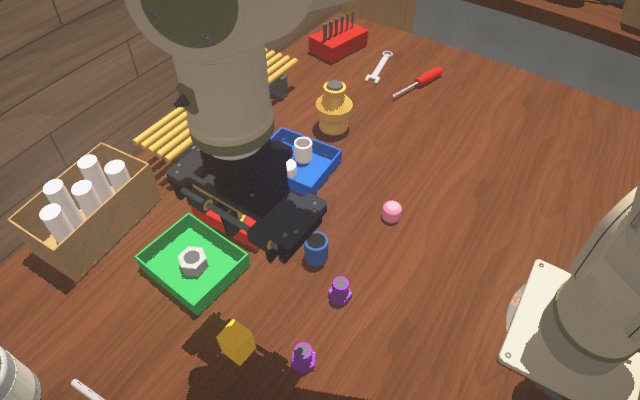

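All five fittings show upright in their bins: nut at (207,172), brass at (260,163) and (286,161), whites at (329,159) and (353,155). The lamp at (413,142) and the carton have not moved, so I hand the job in.

```bash
python3 -c "
from bench import r
print(r.close_job())"
```

```text
the job is handed in; nothing more can be done
None
```

I sorted all five fittings and handed the job in after about 37 s of the 125 s allowed. No verdict is reported.

- **Red bin:** the brass adaptor and the brass bushing.
- **Blue bin:** the white cap and the white coupling.
- **Green bin:** the steel nut.

Each fitting was lowered to within about 1 mm of the bin floor before I let go. The final top picture, and the wrist pictures taken right after each release, show all five upright, apart from each other and well inside their bins. The lamp and the carton measured within about 2 mm of where they started. I did not touch the purple adaptors, the pink cap or the blue tin.

The networks sometimes reported the wrong thing:
- They reported the purple and pink look-alikes as the real parts.
- In the last top view they gave a stray "adaptor" at the nut's place.
- In that view they missed the coupling, but the side view found it.
- From the side, the gripper hid most of the red bin, so the bushing and carton were not found there and only the top view confirmed them.

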